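Hold a glued stand square

TASK

The wooden post of this display stand has just been glued to its base board and leans over the board. Slide the blue L-shaped square straight up out of its slot in the rack and stand it upright on the board, in the corner in line with the board and centred on the post: its long foot flat on the board, its outer upright edge against the post, pushing the post back upright until it meets its steel stop. Finish while still gripping the square and keeping it pressed against both the board and the post; leave the two templates in the rack, the glue bottle and the tape roll where they are.

Things in the scene. Friction and masses are not known exactly. Their poses are not given: they have to be found in the camera images.
- square_grip (a point): Point to grip on the blue L-shaped square (one upright plate, 8 mm thick, 180 g): middle of its upright leg, 20 mm below the top end. Axes: x through the thickness, z up, y along the plate towards the heel. The heel lies at (0, +17.5, -140) mm from here. Starts upright in one of the rack's slots, this point 146 mm above the table
- square_heel (a point): Heel of the square: corner between its outer upright edge (facing +y) and its underside, mid-thickness. Axes as square_grip. From here the foot (35 mm high) runs 120 mm along -y, the upright leg (35 mm wide) 160 mm along +z
- rack: Grey plastic rack fixed to the table, 156 (x) x 150 (y) x 40 (z) mm, origin at the centre of its underside. Three slots along its y at x = -50, 0 and +50 mm, each 10 mm wide, 126 mm long, floor at 6 mm, open at the top (40 mm). One holds the square, the others a white and a plywood template
- corner (a point): The corner to press into: mid-width, where the top of the base board meets the inner face of the upright post, 15 mm above the table. Axes: x across the board, y from the open board towards (through) the post, z up. The board is 80 mm wide, 15 mm thick, fixed, and reaches 160 mm from here along -y
- stand: The whole fixed stand: board, post and the steel stop behind the post. Origin 15 mm below corner, at table level; same axes
- board: The stand's light wood base board; origin and axes as the stand's
- post (a joint): Lean of the darker wooden post (45 mm wide in x, 18 thick, 110 tall above the board), hinged at its inner lower edge. 0 = upright against its steel stop; it starts leaning over the board (to -y) by about 0.07 rad, its limit, the top 8 mm over. Springy: about 3 N along +y at its top brings it upright, where it stops firmly
- white_center (a point): Centre of the white plastic template (8 x 116 x 75 mm, its top 81 mm above the table) standing in a rack slot; leave alone. Same axes as the rack
- ply_center (a point): Centre of the stepped plywood template (8 x 116 x 75 mm, its top 81 mm above the table) standing in a rack slot; leave alone. Same axes as the rack
- glue_center (a point): Centre of the glue bottle (48 mm across, 110 mm tall) standing on the table; leave alone
- tape_center (a point): Centre of the yellow roll of tape (90 mm across, 25 mm high) lying on the table; leave alone
Things that resemble listed ones, but are neither listed nor needed, are in the scene too. There is more than one size of the stand; the job needs the smaller. There is more than one size of the part that bears square_grip; the job needs the larger.

How it is judged (in metres and radians):
On the way:
1. the square is lifted clear of the rack in the fingers (z of square_heel in the frame of rack above 0.045 m and contact force between square and the fingers above 1 N and contact force between square and rack below 0.1 N), for 0.2 s.
At the end, for the whole second after the job is handed in: Square gripped (over 2 N), pressing on the board (over 1 N) and the post (over 1.5 N); post within 0.015 rad of upright; heel within 4 mm of the corner along y and in height (3 mm above), 20 mm sideways; square within 0.035 rad of upright, 0.1 rad of the board's direction, and still (contact force between square and the fingers above 2 N and contact force between square and board above 1 N and contact force between square and post above 1.5 N and value of joint post below 0.015 rad and y of square_heel in the frame of corner between -0.004 and 0.004 m and z of square_heel in the frame of corner between -0.004 and 0.003 m and x of square_heel in the frame of corner between -0.02 and 0.02 m and angle between the z axis of square and the z axis of stand, either way round below 0.035 rad and angle between the y axis of square and the y axis of stand, either way round below 0.1 rad and linear speed of square below 0.01 m/s); the arm keeps its last pose, push and grip.
It fails at once if a template in the rack was disturbed (over 20 mm) (distance of any of white_center, ply_center from where it was at the start of the episode above 0.02 m).
It fails at once if the glue bottle or the tape roll was disturbed (over 20 mm) (distance of any of glue_center, tape_center from where it was at the start of the episode above 0.02 m).
It also fails if it takes over 42 s, if anything falls off the work surface, if the arm or the gripper's body presses on something with over 40 N, if the wrist force passes 120 N, or if a joint passes its speed limit or range.

ROBOT

A 6-joint arm with a two-finger parallel gripper is mounted at the origin on the work surface. World frame = base frame: x ahead of the robot, y to its left, z up, the work surface at z = 0. Lengths are in m, angles in degrees, forces in N, time in s.
With the tool pointing down it reaches from about 0.4 to 0.825 m from the base axis. Payload 7 kg.
Tool frame: the origin (TCP) lies on the centre line of the jaws, within the pads' length; the fingertips stand 22 mm ahead of it and the grasp point (between the pads) lies 3 mm ahead of it; z points along the fingers, y is the line along which they close (so a half turn about z gives the same grasp; the last joint's range is limited). The gripper opens to 88 mm and grips with 3 to 60 N. Pads are 19 mm wide; open, the fingers measure 130 mm over their backs; the gripper's body (78 mm by 193 mm) begins 47 mm behind the grasp point.
Start: joints at [85.949, 20.546, 0.682, 0, -70.136, -16.507], TCP at [0.237, 0.632, 0.249] pointing down, gripper open.
Joint ranges: [-176.03, 176.03], [-82.01, 121.73], [-58.28, 71.71], [-173.87, 95.51], [-174.79, -0.11], [-173.66, 173.66]. Speed limits (degrees/s): [136.94, 136.94, 172.46, 180, 180, 180].

INTERFACE

Orientations are given as [roll, pitch, yaw] about the fixed x, y, z axes, in that order (R = Rz(yaw) Ry(pitch) Rx(roll)).
In Python, from plant import get_state, cams, r gives the robot as it stands.
- The arm moves only by the tool apply_moves, never from a script. Its argument "targets" is a list of rows, each an object with "dp": the shift along the world's x, y, z in m, a list of three; "yaw": the turn about the world's z in degrees. In form: [{"dp": [x, y, z], "yaw": yaw}, ...]. A call has 1 to 20 rows; each row is the pose to reach, as a shift and turn from the pose commanded when the call began; what a row does not reach only later rows make up. A row lasts 1/12 s, in which the tool goes at most 41.7 mm and 7.16 degrees, less where a joint would pass 70% of its speed; a pose out of reach is approached as far as the arm can. A call with a gripper value outside its range is refused whole. "grip" is the gripper command: -1 is fully open, 1 is shut, values between are in proportion, set as the call begins (left out, the last holds). The fingers move at their own pace and stop on an object; "squeeze" is the grip in N (left out, the last holds). Time passes only in rows, so rows that repeat a pose let the fingers close. It gives the time, the measured TCP pose, the force, the opening and the grip force at its end, in the units of the state.
- get_state(): the state, without advancing time (a new reading comes with each control period).
- cams.capture(name): name is "scene" or "top" or "wrist"; returns a dict with "image" (384x512x3 uint8, red, green, blue), "range_z" (384x512 float32, m along the optical axis (not along the pixel's ray), 0 where there is no reading), "fx", "fy", "cx", "cy" (pixels), "k1" (the pictures are not rectified: a ray, as slopes to the right and down, at radius r is drawn at 1 + k1 r^2 times it, then the intrinsics apply), "R" (3x3) and "t" (3): a world point X has camera coordinates R X + t; the wrist camera has in their place "T_tool_cam" (4x4, takes a point from camera to tool coordinates, whose origin is the TCP and whose axes are the flange's). Camera axes: x right, y down, z forward; pixel columns grow to the right and rows downward; lengths in m; the calibration is good to about 2 mm. A picture is of the moment at which its call begins: read the wrist's pose just before it.
- r.close_job(): hands the job in; it is judged then, once.
The state is a dict: "time_s": time; "joints": joint angles; "qd": joint speeds; "joint_torque": joint torques, N m; "tcp_pos": TCP position; "eef_rot": TCP orientation; "contact_force": force on the tool from outside, world axes, zero at the start; "moment": the same for the moment, N m; "gripper_width": finger opening in m; "gripper_force": force on a finger pad.
Only numpy, scipy, OpenCV 4.12 (cv2) and the standard library are available. Lean on these libraries where they do the work, as an engineer would, in place of code of your own. Each camera call takes 0.05 s, during which the arm holds its last target. There are 200 camera calls.

## Working session

There is one attempt and no reset: what is moved stays moved. The work goes in short steps, Python scripts to look and compute and a tool call to move; the robot and the scene stay as the last step left them, time stands still between calls to the robot, and variables do not carry over. Pictures are saved under pics/ and viewed, at most 10 in all, crops included, and the job is handed in when it is done.

Besides the shell and the picture viewer there is one more tool, called after ">>>" as name(argument=value, ...) on one line, values as JSON. apply_moves: Moves the arm, as the interface text tells. Its arguments: {"type":"object","properties":{"targets":{"type":"array","items":{"type":"object","properties":{"dp":{"type":"array","items":{"type":"number"}},"yaw":{"type":"number"}}}},"grip":{"type":"number"},"squeeze":{"type":"number"}},"required":["targets"]}

```bash
mkdir -p pics; cat > h.py <<'E'
import numpy as np, cv2
from plant import get_state, cams, r
from scipy.spatial.transform import Rotation as Ro
def cap(name):
    s=get_state(); c=cams.capture(name)
    if name=="wrist":
        T=np.eye(4);T[:3,:3]=Ro.from_euler('xyz',s['eef_rot'],degrees=True).as_matrix();T[:3,3]=s['tcp_pos']
        W=T@c['T_tool_cam']
    else:
        W=np.eye(4);W[:3,:3]=c['R'].T;W[:3,3]=-c['R'].T@c['t']
    c['W']=W
    return c
def rays(c,u,v):
    x=(np.asarray(u,float)-c['cx'])/c['fx'];y=(np.asarray(v,float)-c['cy'])/c['fy'];a,b=x,y
    for _ in range(10):
        k=1+c['k1']*(a*a+b*b);a,b=x/k,y/k
    return np.stack([a,b,np.ones_like(a)],-1)
def cloud(c):
    v,u=np.mgrid[0:384,0:512];p=rays(c,u,v)*c['range_z'][...,None]
    P=p@c['W'][:3,:3].T+c['W'][:3,3];P[c['range_z']==0]=np.nan;return P
def atz(c,u,v,z):
    d=c['W'][:3,:3]@rays(c,u,v);o=c['W'][:3,3];return o+d*(z-o[2])/d[2]
E
python3 - <<'E'
from h import *
s=get_state();print(s['tcp_pos'],s['eef_rot'],s['time_s'])
for n in("top","scene"):
    c=cap(n);np.save(f"{n}.npy",cloud(c));cv2.imwrite(f"pics/{n}.png",cv2.resize(c['image'][...,::-1],(800,600)))
    print(n,c['W'].round(3).tolist(),c['fx'])
E
```

```text
[0.23689876 0.63158935 0.24766518] [ 1.79907914e+02 -6.61322219e-03 -2.05661481e+01] 0.0
top [[-0.014, -0.989, 0.149, 0.436], [-1.0, 0.011, -0.02, 0.033], [0.018, -0.15, -0.989, 1.036], [0.0, 0.0, 0.0, 1.0]] 409.1649933379688
scene [[0.871, 0.377, -0.316, 0.817], [0.492, -0.654, 0.575, -0.429], [0.01, -0.656, -0.755, 0.721], [0.0, 0.0, 0.0, 1.0]] 355.1015354531493
```

View pics/top.png

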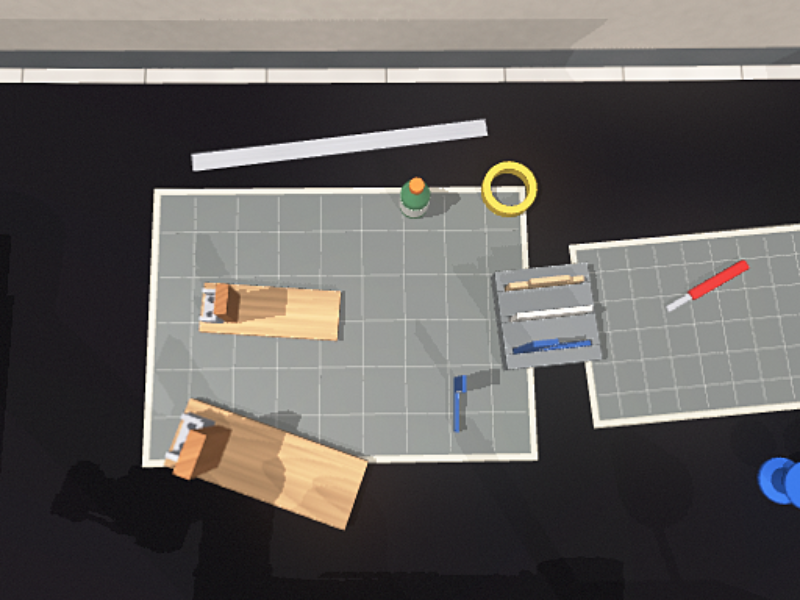

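View pics/scene.png

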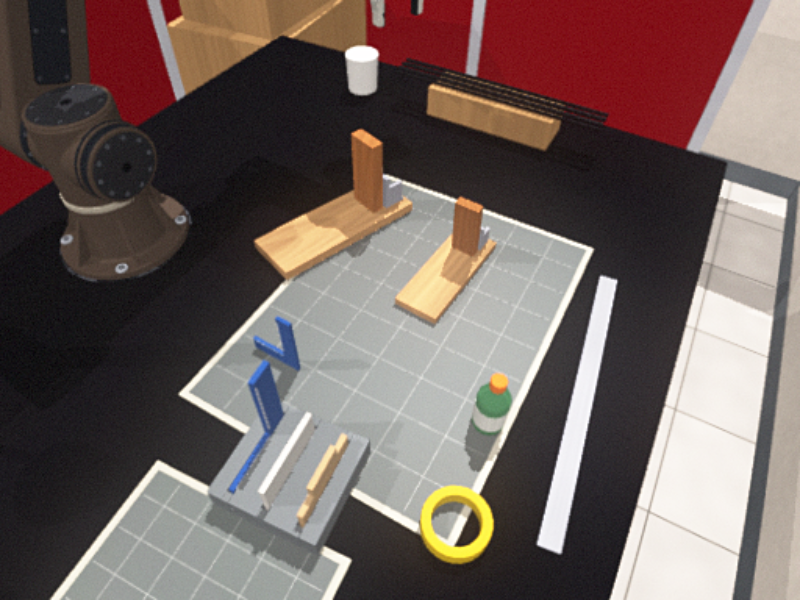

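The top view shows the rack at right, around (550,315), with the square in its lowest slot and the upright leg on the left (+y). The small stand is at (270,312) with its post at the left (+y). A small decoy square is at (460,403) and a large decoy stand sits below it.

```bash
python3 - <<'E'
from h import *
c=cap("top")
for n in("top","scene"):
    P=np.load(n+".npy");cc=c if n=="top" else cap(n);im=cc['image'].astype(int)
    blue=(im[...,2]>im[...,0]+50)&(P[...,0]>0.1)
    m=blue&(P[...,2]>.06)&(P[...,1]<-.1)&(P[...,1]>-.4)
    Q=P[m];print(n,"leg",len(Q),np.nanmin(Q,0),np.nanmax(Q,0));t=Q[Q[:,2]>.158];print(len(t),t.mean(0),t.min(0),t.max(0))
    foot=P[blue&(P[...,2]<.06)&(P[...,2]>.032)&(P[...,1]<-.1)&(P[...,1]>-.45)];
    if len(foot):print("foot",np.polyfit(foot[:,1],foot[:,0],1),foot.min(0),foot.max(0))
    reg=(P[...,0]>.3)&(P[...,1]>0)
    bd=P[reg&(abs(P[...,2]-.015)<.005)&(P[...,0]<.52)&(im[...,0]>im[...,2]+40)]
    if len(bd):
        b=bd[(bd[:,0]>.33)&(bd[:,1]<.4)];print("board",cv2.minAreaRect((b[:,:2]*1000).astype(np.float32)))
    po=P[reg&(P[...,2]>.118)&(P[...,0]>.34)]
    if len(po):
        print("posttop",len(po),cv2.minAreaRect((po[:,:2]*1000).astype(np.float32)),po[:,2].max(),po.mean(0))
    rk=P[(abs(P[...,2]-.04)<.004)&(P[...,1]<-.12)&(P[...,1]>-.45)&(P[...,0]>.2)&(P[...,0]<.6)&(abs(im[...,2]-im[...,0])<30)]
    print("rack",cv2.minAreaRect((rk[:,:2]*1000).astype(np.float32)))
# corners by pixel from top view
k=512/800
for u,v,z in[(203,283,.015),(343,291,.015),(338,340,.015),(199,331,.015),(496,273,.04),(590,265,.04),(602,358,.04),(507,369,.04)]:
    print(u,v,atz(c,u*k,v*k,z).round(4))
E
```

```text
top leg 119 [ 0.50037062 -0.20753853  0.06051142] [ 0.51019021 -0.17159144  0.16959284]
65 [ 0.50570485 -0.18924931  0.16614077] [ 0.50146685 -0.20753853  0.15828739] [ 0.51019021 -0.17220088  0.16959284]
foot [-0.11425451  0.48237664] [ 0.50062572 -0.29060442  0.03601483] [ 0.52309288 -0.1720187   0.0575017 ]
board ((346.58831787109375, 210.7124786376953), (298.1109924316406, 103.41289520263672), 73.80817413330078)
posttop 703 ((468.9591369628906, 272.4165954589844), (35.71687316894531, 265.5629577636719), 81.50249481201172) 0.1732062409514119 [0.42072502 0.27867959 0.15191696]
rack ((543.29248046875, -228.90631103515625), (123.83563232421875, 150.64697265625), 4.995500087738037)
scene leg 441 [ 0.50127451 -0.20833283  0.0612103 ] [ 0.51317197 -0.17300382  0.16941112]
108 [ 0.50843159 -0.19134602  0.16556022] [ 0.50127451 -0.20829776  0.15844569] [ 0.51269383 -0.17313642  0.16941112]
foot [-0.06667583  0.49634343] [ 0.50421481 -0.2926107   0.03334626] [ 0.52043804 -0.17349114  0.05986518]
board ((349.751953125, 209.54257202148438), (294.7888488769531, 90.44125366210938), 69.53466033935547)
posttop 519 ((471.012451171875, 272.49542236328125), (36.22559356689453, 266.9047546386719), 81.8698501586914) 0.17293664849045176 [0.42280915 0.27582127 0.145374  ]
rack ((543.9136352539062, -228.962646484375), (125.24761962890625, 150.15432739257812), 5.376253604888916)
203 283 [0.6203 0.3203 0.015 ]
343 291 [0.6048 0.0953 0.015 ]
338 340 [0.5255 0.1035 0.015 ]
199 331 [0.5428 0.3243 0.015 ]
496 273 [ 0.6269 -0.1492  0.04  ]
590 265 [ 0.6382 -0.2998  0.04  ]
602 358 [ 0.4901 -0.3097  0.04  ]
507 369 [ 0.4749 -0.1605  0.04  ]
```

>>> apply_moves(targets=[{"dp": [0.25, -0.3, 0.03], "yaw": -65}, {"dp": [0.25, -0.3, 0.03], "yaw": -65}, {"dp": [0.25, -0.3, 0.03], "yaw": -65}, {"dp": [0.25, -0.3, 0.03], "yaw": -65}, {"dp": [0.25, -0.3, 0.03], "yaw": -65}, {"dp": [0.25, -0.3, 0.03], "yaw": -65}, {"dp": [0.25, -0.3, 0.03], "yaw": -65}, {"dp": [0.25, -0.3, 0.03], "yaw": -65}, {"dp": [0.25, -0.3, 0.03], "yaw": -65}, {"dp": [0.25, -0.3, 0.03], "yaw": -65}, {"dp": [0.27, -0.822, 0.02], "yaw": -65}, {"dp": [0.27, -0.822, 0.02], "yaw": -65}, {"dp": [0.27, -0.822, 0.02], "yaw": -65}, {"dp": [0.27, -0.822, 0.02], "yaw": -65}, {"dp": [0.27, -0.822, 0.02], "yaw": -65}, {"dp": [0.27, -0.822, 0.02], "yaw": -65}, {"dp": [0.27, -0.822, 0.02], "yaw": -65}, {"dp": [0.27, -0.822, 0.02], "yaw": -65}, {"dp": [0.27, -0.822, 0.02], "yaw": -65}, {"dp": [0.27, -0.822, 0.02], "yaw": -65}], grip=-1)

```text
time_s: 1.87
tcp_pos: [0.5025, -0.0862, 0.2708]
eef_rot: [-180.0, 0.0, -85.5]
contact_force: [1.1, 1.1, 0.2]
gripper_width: 0.0877
gripper_force: 0.0
```

>>> apply_moves(targets=[{"dp": [0.004, -0.104, -0.02], "yaw": 0.5}, {"dp": [0.004, -0.104, -0.02], "yaw": 0.5}, {"dp": [0.004, -0.104, -0.02], "yaw": 0.5}, {"dp": [0.004, -0.104, -0.02], "yaw": 0.5}, {"dp": [0.004, -0.104, -0.02], "yaw": 0.5}])

```text
time_s: 2.28
tcp_pos: [0.5064, -0.1896, 0.2499]
eef_rot: [179.9, 0.0, -85.2]
contact_force: [-0.2, -0.6, -0.1]
gripper_width: 0.0879
gripper_force: 0.0
```

```bash
python3 - <<'E'
from h import *
s=get_state();print(s['tcp_pos'],s['eef_rot'],s['time_s'])
c=cap("wrist");P=cloud(c);im=c['image'].astype(int)
cv2.imwrite("pics/w1.png",cv2.resize(c['image'][...,::-1],(800,600)))
blue=(im[...,2]>im[...,0]+50)
t=P[blue&(P[...,2]>.158)&(P[...,2]<.175)];print(len(t))
if len(t): print(cv2.minAreaRect((t[:,:2]*1000).astype(np.float32)),t.mean(0),t.min(0),t.max(0))
t=P[blue&(P[...,2]<.06)&(P[...,2]>.03)&(P[...,1]<-.15)]
if len(t): print(np.polyfit(t[:,1],t[:,0],1),t.min(0),t.max(0))
E
```

```text
[ 0.50642563 -0.18959545  0.24985795] [ 1.79917867e+02  1.33331804e-02 -8.52282427e+01] 2.2833
379
((507.9903564453125, -189.86114501953125), (7.683568477630615, 35.683658599853516), 5.563755989074707) [ 0.50813989 -0.19035303  0.16425036] [ 0.50251211 -0.20778358  0.15828661] [ 0.51286479 -0.1718088   0.1660146 ]
[-0.12032656  0.48348849] [ 0.49949131 -0.29108842  0.03552151] [ 0.52191568 -0.15905941  0.04291973]
```

View pics/w1.png

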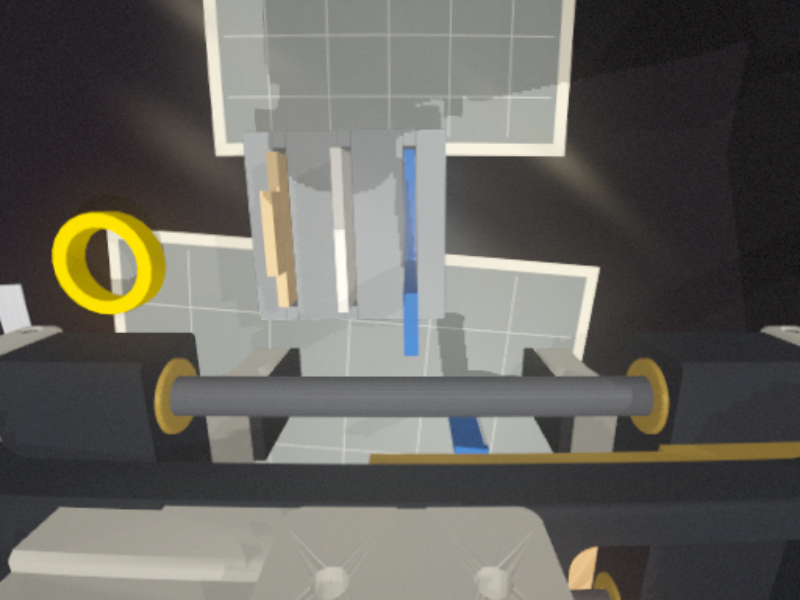

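Wrist view: the leg top spans (411,293)–(411,355) px, between the open fingers, and its measured size of 7.7 × 35.7 mm matches. Centre is (0.508, -0.190), yaw about +5.5°.

>>> apply_moves(targets=[{"dp": [0.0015, -0.0005, -0.04], "yaw": 0.5}, {"dp": [0.0015, -0.0005, -0.07], "yaw": 0.5}, {"dp": [0.0015, -0.0005, -0.09], "yaw": 0.5}, {"dp": [0.0015, -0.0005, -0.101], "yaw": 0.5}, {"dp": [0.0015, -0.0005, -0.101], "yaw": 0.5}])

```text
time_s: 2.75
tcp_pos: [0.5071, -0.1873, 0.1473]
eef_rot: [179.8, 0.1, -84.5]
contact_force: [-0.8, 0.0, 0.6]
gripper_width: 0.0874
gripper_force: 0.0
```

>>> apply_moves(targets=[{"dp": [0, 0, 0], "yaw": 0}, {"dp": [0, 0, 0], "yaw": 0}, {"dp": [0, 0, 0], "yaw": 0}, {"dp": [0, 0, 0], "yaw": 0}, {"dp": [0, 0, 0], "yaw": 0}, {"dp": [0, 0, 0], "yaw": 0}, {"dp": [0, 0, 0], "yaw": 0}, {"dp": [0, 0, 0], "yaw": 0}, {"dp": [0, 0, 0], "yaw": 0}, {"dp": [0, 0, 0], "yaw": 0}], grip=1, squeeze=40)

```text
time_s: 3.58
tcp_pos: [0.5084, -0.1888, 0.1495]
eef_rot: [180.0, 0.0, -84.6]
contact_force: [0.9, -0.6, -0.2]
gripper_width: 0.0268
gripper_force: 0.0
```

>>> apply_moves(targets=[{"dp": [0, 0, 0], "yaw": 0}, {"dp": [0, 0, 0], "yaw": 0}, {"dp": [0, 0, 0], "yaw": 0}, {"dp": [0, 0, 0], "yaw": 0}, {"dp": [0, 0, 0], "yaw": 0}, {"dp": [0, 0, 0], "yaw": 0}])

```text
time_s: 4.08
tcp_pos: [0.508, -0.1889, 0.1495]
eef_rot: [179.9, 0.0, -84.6]
contact_force: [-2.7, 0.5, 2.6]
gripper_width: 0.0075
gripper_force: 40.0
```

>>> apply_moves(targets=[{"dp": [0, 0, 0.008], "yaw": 0}, {"dp": [0, 0, 0.018], "yaw": 0}, {"dp": [0, 0, 0.028], "yaw": 0}, {"dp": [0, 0, 0.038], "yaw": 0}, {"dp": [0, 0, 0.05], "yaw": 0}, {"dp": [0, 0, 0.065], "yaw": 0}, {"dp": [0, 0, 0.08], "yaw": 0}, {"dp": [0, 0, 0.095], "yaw": 0}, {"dp": [0, 0, 0.1], "yaw": 0}, {"dp": [0, 0, 0.1], "yaw": 0}, {"dp": [0, 0, 0.1], "yaw": 0}, {"dp": [0, 0, 0.1], "yaw": 0}])

```text
time_s: 5.08
tcp_pos: [0.5081, -0.1886, 0.2488]
eef_rot: [179.9, 0.0, -84.6]
contact_force: [-0.0, 0.6, -1.9]
gripper_width: 0.0079
gripper_force: 40.0
```

```bash
python3 - <<'E'
from h import *
s=get_state();print(s['tcp_pos'],s['gripper_force'],s['contact_force'])
P=np.load("top.npy");c=cap("scene");c2=cap("top");im=c2['image'].astype(int);P=cloud(c2)
cv2.imwrite("pics/s2.png",cv2.resize(c['image'][60:300,100:420,::-1],(800,600)))
# square heel/foot from scene cloud
Q=cloud(c);i=c['image'].astype(int);b=(i[...,2]>i[...,0]+50)&(Q[...,1]>-.33)&(Q[...,1]<-.15)&(Q[...,2]>.095)
q=Q[b];print("sq",q.min(0),q.max(0),np.polyfit(q[:,1],q[:,0],1))
f=q[q[:,1]<-.22];  # foot top edge slope
ys=np.linspace(-.29,-.22,8);print([ (round(y,3),round(f[abs(f[:,1]-y)<.006][:,2].max(),4), round(f[abs(f[:,1]-y)<.006][:,2].min(),4)) for y in ys if (abs(f[:,1]-y)<.006).any()])
for n,P,im in(("top",P,im),("scene",Q,i)):
    wood=(im[...,0]>im[...,2]+40)
    for z0,z1 in((.011,.02),(.1,.135)):
        m=wood&(P[...,2]>z0)&(P[...,2]<z1)&(P[...,0]>.5)&(P[...,0]<.66)&(P[...,1]>.06)&(P[...,1]<.36)
        k,l,st,_=cv2.connectedComponentsWithStats(m.astype(np.uint8));j=1+st[1:,4].argmax()
        p=P[l==j];print(n,z0,len(p),cv2.minAreaRect((p[:,:2]*1000).astype(np.float32)),p.mean(0),p.min(0),p.max(0))
    m=wood&(P[...,2]>.03)&(P[...,2]<.11)&(P[...,0]>.5)&(P[...,0]<.66)&(P[...,1]>.2)&(P[...,1]<.36)
    p=P[m];A=np.c_[p[:,0],p[:,2],np.ones(len(p))];x,*_=np.linalg.lstsq(A,p[:,1],rcond=None);rr=p[:,1]-A@x
    g=abs(rr)<.003;x,*_=np.linalg.lstsq(A[g],p[g,1],rcond=None);print("face y=ax+bz+c",len(p),g.sum(),x,p[:,0].min(),p[:,0].max(),"y at corner",x[0]*.577+x[1]*.015+x[2])
E
```

```text
[ 0.50806635 -0.18864394  0.24883416] 39.994590282440186 [-0.00818929  0.61544382 -1.86523624]
sq [ 0.50663069 -0.29224252  0.10699424] [ 0.5229793  -0.17194861  0.26124321] [-0.08429444  0.49563682]
[(np.float64(-0.29), np.float64(0.1432), np.float64(0.1091)), (np.float64(-0.28), np.float64(0.1432), np.float64(0.109)), (np.float64(-0.27), np.float64(0.1431), np.float64(0.1098)), (np.float64(-0.26), np.float64(0.1444), np.float64(0.1098)), (np.float64(-0.25), np.float64(0.1444), np.float64(0.1113)), (np.float64(-0.24), np.float64(0.1438), np.float64(0.1101)), (np.float64(-0.23), np.float64(0.1443), np.float64(0.1101)), (np.float64(-0.22), np.float64(0.1443), np.float64(0.1121))]
top 0.011 1825 ((575.40576171875, 224.05859375), (196.5432586669922, 80.15419006347656), 85.60399627685547) [0.57093274 0.20695722 0.01535308] [0.52978071 0.12883486 0.01103378] [0.6180444  0.32379446 0.01992852]
top 0.1 207 ((578.1282958984375, 263.26153564453125), (18.256216049194336, 44.6055793762207), 85.33515167236328) [0.57717673 0.26217205 0.12288827] [0.55533101 0.25286871 0.1009563 ] [0.60070183 0.27270649 0.13088537]
face y=ax+bz+c 140 84 [-0.15717468 -0.0839821   0.35609767] 0.5555122068879621 0.5983922365228636 y at corner 0.26414814474310744
scene 0.011 1469 ((576.5125122070312, 210.23434448242188), (221.4071807861328, 81.1702880859375), 85.52452087402344) [0.57754321 0.18672506 0.01606867] [0.52910956 0.09821273 0.01100389] [0.62496755 0.31827647 0.01995991]
scene 0.1 215 ((581.083984375, 263.4632873535156), (22.160444259643555, 45.96221923828125), 86.16879272460938) [0.58248695 0.25964707 0.11827594] [0.55844203 0.25246014 0.10026429] [0.60416138 0.27589912 0.12895694]
face y=ax+bz+c 367 288 [-0.04397142 -0.06972144  0.28965686] 0.557617843544844 0.6052427280211103 y at corner 0.2632395250322391
```

View pics/s2.png

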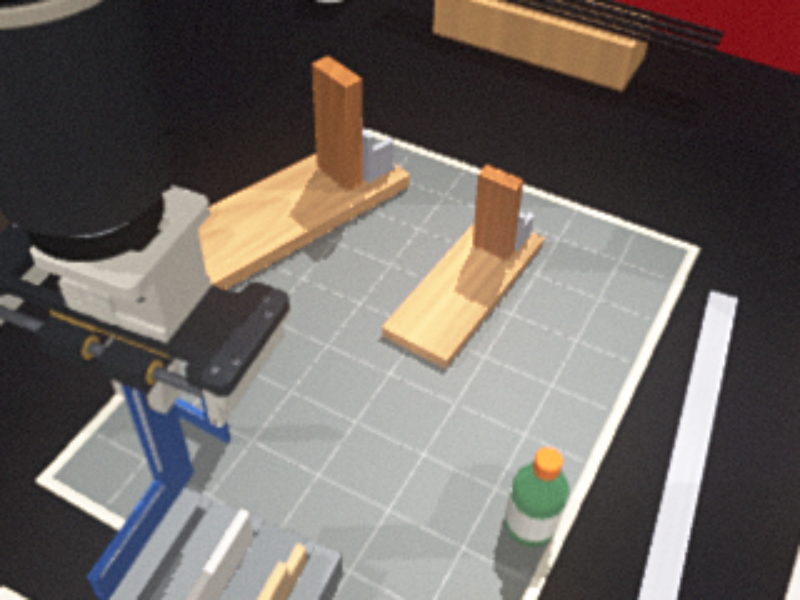

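Square hangs upright (foot top level at about 0.144). Scene view: small stand clear, with its post at (495,210) px. Corner is at about (0.580, 0.262) and stand yaw about -4.5°.

>>> apply_moves(targets=[{"dp": [0, 0.01, 0.02], "yaw": 0}, {"dp": [0.005, 0.04, 0.03], "yaw": -1}, {"dp": [0.01, 0.07, 0.03], "yaw": -2}, {"dp": [0.015, 0.1, 0.03], "yaw": -3}, {"dp": [0.02, 0.13, 0.03], "yaw": -4}, {"dp": [0.026, 0.165, 0.03], "yaw": -5}, {"dp": [0.032, 0.2, 0.03], "yaw": -6}, {"dp": [0.038, 0.235, 0.03], "yaw": -7}, {"dp": [0.045, 0.27, 0.03], "yaw": -8}, {"dp": [0.05, 0.3, 0.03], "yaw": -9}, {"dp": [0.056, 0.33, 0.025], "yaw": -9.9}, {"dp": [0.062, 0.36, 0.015], "yaw": -9.9}, {"dp": [0.065, 0.385, 0.005], "yaw": -9.9}, {"dp": [0.068, 0.4, -0.01], "yaw": -9.9}, {"dp": [0.069, 0.41, -0.03], "yaw": -9.9}, {"dp": [0.069, 0.414, -0.05], "yaw": -9.9}, {"dp": [0.069, 0.414, -0.06], "yaw": -9.9}, {"dp": [0.069, 0.414, -0.06], "yaw": -9.9}, {"dp": [0.069, 0.414, -0.06], "yaw": -9.9}], squeeze=55)

```text
time_s: 6.77
tcp_pos: [0.5774, 0.2247, 0.1893]
eef_rot: [179.9, -0.1, -94.5]
contact_force: [-0.2, -0.0, -1.1]
gripper_width: 0.0075
gripper_force: 55.0
```

```bash
python3 - <<'E'
from h import *
s=get_state();print(s['tcp_pos'],s['eef_rot'],s['gripper_force'],s['contact_force'])
c=cap("scene");Q=cloud(c);i=c['image'].astype(int)
cv2.imwrite("pics/s3.png",cv2.resize(c['image'][70:250,200:440,::-1],(800,600)))
reg=(Q[...,1]>.05)&(Q[...,1]<.3)&(Q[...,0]>.5)&(Q[...,0]<.66)
b=(i[...,2]>i[...,0]+50)&reg
q=Q[b];print("sq",q.min(0),q.max(0));
f=q[(q[:,1]<.2)&(q[:,2]>.05)];print(len(f))
if len(f):
  print("dir",np.polyfit(f[:,1],f[:,0],1))
  for y in np.arange(.13,.21,.015):
    g=f[abs(f[:,1]-y)<.007]
    if len(g):print(y,g[:,2].max(),g[:,2].min())
E
```

```text
[0.57744153 0.22468301 0.18928294] [ 1.79949576e+02 -7.73956915e-02 -9.44565650e+01] 54.996169209480286 [-0.23187964 -0.04467186 -1.10955203]
sq [0.56884203 0.11974034 0.05017477] [0.58379841 0.23834503 0.20890045]
140
dir [0.07442907 0.56332366]
0.13 0.08413728451719471 0.055513505027368404
0.14500000000000002 0.08365546466284579 0.05597073993220669
0.16000000000000003 0.08290889862608775 0.0545282096503199
0.17500000000000004 0.08345086145283609 0.05711684840130782
0.19000000000000006 0.08502372299805872 0.05371811639199908
0.20500000000000007 0.08091143459438432 0.06982612813421785
```

View pics/s3.png

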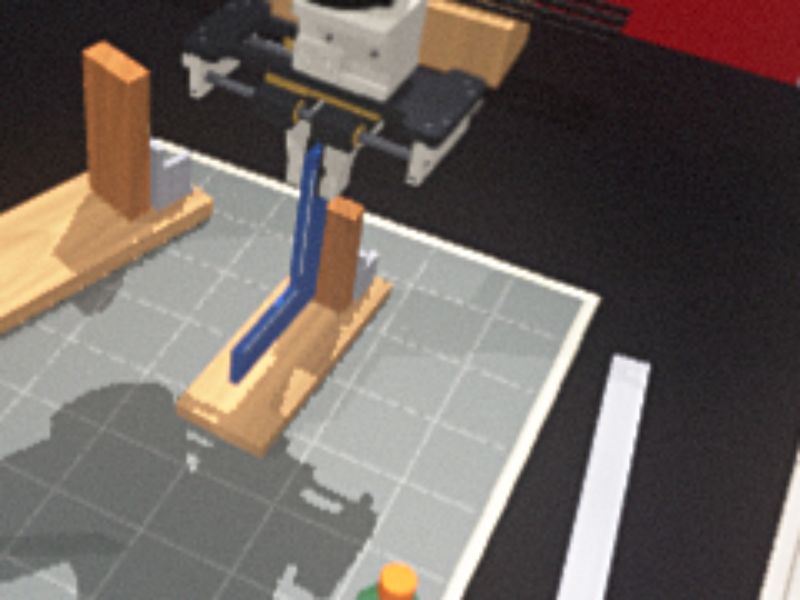

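The square hangs over the board in line with it and just short of the post (foot end at (240,365), post at (345,250) px). Lowering.

>>> apply_moves(targets=[{"dp": [0, 0, -0.01], "yaw": 0}, {"dp": [0, 0, -0.018], "yaw": 0}, {"dp": [0, 0, -0.024], "yaw": 0}, {"dp": [0, 0, -0.028], "yaw": 0}, {"dp": [0, 0, -0.028], "yaw": 0}, {"dp": [0, 0, -0.028], "yaw": 0}, {"dp": [0, 0, -0.028], "yaw": 0}])

```text
time_s: 7.4
tcp_pos: [0.5777, 0.2253, 0.1619]
eef_rot: [-180.0, 0.0, -94.5]
contact_force: [0.7, 0.3, -1.5]
gripper_width: 0.0079
gripper_force: 55.0
```

>>> apply_moves(targets=[{"dp": [0, 0, -0.001], "yaw": 0}, {"dp": [0, 0, -0.002], "yaw": 0}, {"dp": [0, 0, -0.002], "yaw": 0}, {"dp": [0, 0, -0.002], "yaw": 0}])

```text
time_s: 7.73
tcp_pos: [0.5775, 0.2252, 0.1596]
eef_rot: [-180.0, 0.0, -94.5]
contact_force: [-0.5, -1.0, -1.6]
gripper_width: 0.008
gripper_force: 55.0
```

>>> apply_moves(targets=[{"dp": [0, 0, -0.001], "yaw": 0}, {"dp": [0, 0, -0.001], "yaw": 0}, {"dp": [0, 0, -0.001], "yaw": 0}, {"dp": [0, 0, -0.001], "yaw": 0}])

```text
time_s: 8.07
tcp_pos: [0.5774, 0.2252, 0.1586]
eef_rot: [180.0, -0.0, -94.5]
contact_force: [0.3, 0.1, -2.2]
gripper_width: 0.0077
gripper_force: 55.0
```

>>> apply_moves(targets=[{"dp": [0, 0, -0.001], "yaw": 0}, {"dp": [0, 0, -0.001], "yaw": 0}, {"dp": [0, 0, -0.001], "yaw": 0}, {"dp": [0, 0, -0.001], "yaw": 0}])

```text
time_s: 8.4
tcp_pos: [0.5777, 0.2252, 0.1585]
eef_rot: [-180.0, 0.0, -94.4]
contact_force: [-2.1, 0.3, 5.3]
gripper_width: 0.0076
gripper_force: 55.0
```

>>> apply_moves(targets=[{"dp": [0, 0, -0.001], "yaw": 0}, {"dp": [0, 0, -0.001], "yaw": 0}, {"dp": [0, 0, -0.001], "yaw": 0}, {"dp": [0, 0, -0.001], "yaw": 0}])

```text
time_s: 8.73
tcp_pos: [0.5778, 0.2253, 0.1585]
eef_rot: [-179.9, 0.0, -94.4]
contact_force: [-3.4, -0.1, 11.9]
gripper_width: 0.0078
gripper_force: 55.0
```

>>> apply_moves(targets=[{"dp": [0.0003, 0.003, 0.001], "yaw": 0}, {"dp": [0.0005, 0.006, 0.001], "yaw": 0}, {"dp": [0.0007, 0.009, 0.001], "yaw": 0}, {"dp": [0.001, 0.012, 0.001], "yaw": 0}, {"dp": [0.001, 0.012, 0.001], "yaw": 0}, {"dp": [0.001, 0.012, 0.001], "yaw": 0}])

```text
time_s: 9.23
tcp_pos: [0.579, 0.2367, 0.1585]
eef_rot: [-179.9, -0.1, -94.4]
contact_force: [-0.9, -3.3, 7.2]
gripper_width: 0.0076
gripper_force: 55.0
```

>>> apply_moves(targets=[{"dp": [0.0001, 0.002, 0], "yaw": 0}, {"dp": [0.0003, 0.004, 0], "yaw": 0}, {"dp": [0.0003, 0.004, 0], "yaw": 0}, {"dp": [0.0003, 0.004, 0], "yaw": 0}])

```text
time_s: 9.57
tcp_pos: [0.5793, 0.2404, 0.1585]
eef_rot: [-179.9, -0.1, -94.4]
contact_force: [-0.6, -5.1, 7.3]
gripper_width: 0.0079
gripper_force: 55.0
```

>>> apply_moves(targets=[{"dp": [0.0001, 0.001, 0], "yaw": 0}, {"dp": [0.0002, 0.002, 0], "yaw": 0}, {"dp": [0.0002, 0.002, 0], "yaw": 0}, {"dp": [0.0002, 0.002, 0], "yaw": 0}])

```text
time_s: 9.9
tcp_pos: [0.5795, 0.2422, 0.1585]
eef_rot: [-180.0, -0.1, -94.4]
contact_force: [-0.2, -5.3, 7.7]
gripper_width: 0.0075
gripper_force: 55.0
```

>>> apply_moves(targets=[{"dp": [0.0001, 0.001, 0], "yaw": 0}, {"dp": [0.0001, 0.002, 0], "yaw": 0}, {"dp": [0.0001, 0.002, 0], "yaw": 0}, {"dp": [0.0001, 0.002, 0], "yaw": 0}])

```text
time_s: 10.23
tcp_pos: [0.5796, 0.2439, 0.1585]
eef_rot: [-180.0, -0.1, -94.4]
contact_force: [-0.5, -6.9, 7.2]
gripper_width: 0.0075
gripper_force: 55.0
```

>>> apply_moves(targets=[{"dp": [0.0001, 0.001, 0], "yaw": 0}, {"dp": [0.0001, 0.001, 0], "yaw": 0}, {"dp": [0.0001, 0.001, 0], "yaw": 0}, {"dp": [0.0001, 0.001, 0], "yaw": 0}])

```text
time_s: 10.57
tcp_pos: [0.5796, 0.2448, 0.1585]
eef_rot: [-180.0, -0.1, -94.4]
contact_force: [-0.7, -6.6, 8.2]
gripper_width: 0.0079
gripper_force: 55.0
```

>>> apply_moves(targets=[{"dp": [0.0001, 0.001, 0], "yaw": 0}, {"dp": [0.0001, 0.001, 0], "yaw": 0}, {"dp": [0.0001, 0.001, 0], "yaw": 0}, {"dp": [0.0001, 0.001, 0], "yaw": 0}])

```text
time_s: 10.9
tcp_pos: [0.5797, 0.2457, 0.1585]
eef_rot: [-180.0, -0.1, -94.4]
contact_force: [-0.7, -7.7, 7.2]
gripper_width: 0.0075
gripper_force: 55.0
```

>>> apply_moves(targets=[{"dp": [0.0001, 0.001, 0], "yaw": 0}, {"dp": [0.0001, 0.001, 0], "yaw": 0}, {"dp": [0.0001, 0.001, 0], "yaw": 0}, {"dp": [0.0001, 0.001, 0], "yaw": 0}])

```text
time_s: 11.23
tcp_pos: [0.5798, 0.2466, 0.1585]
eef_rot: [-180.0, -0.2, -94.4]
contact_force: [-0.8, -7.6, 8.0]
gripper_width: 0.0079
gripper_force: 55.0
```

```bash
cat > look.py <<'E'
from h import *
import sys
s=get_state();print(s['tcp_pos'],s['eef_rot'],s['gripper_force'],s['contact_force'],s['moment'])
c=cap("scene");Q=cloud(c);i=c['image'].astype(int)
cv2.imwrite(sys.argv[1],cv2.resize(c['image'][90:210,260:420,::-1],(800,600),interpolation=cv2.INTER_CUBIC))
reg=(Q[...,1]>.05)&(Q[...,1]<.3)&(Q[...,0]>.5)&(Q[...,0]<.66)
q=Q[(i[...,2]>i[...,0]+50)&reg];print("sq",q.min(0),q.max(0))
f=q[(q[:,1]<.21)];print("dir",np.polyfit(f[:,1],f[:,0],1))
L=q[(q[:,2]>.06)&(q[:,2]<.13)]
for z in np.arange(.065,.13,.015):
    g=L[abs(L[:,2]-z)<.006]
    if len(g):print("leg",round(z,3),g[:,1].min().round(4),g[:,1].max().round(4))
for n in("scene","top"):
    if n=="top": c=cap(n);Q=cloud(c);i=c['image'].astype(int);reg=(Q[...,1]>.05)&(Q[...,1]<.3)&(Q[...,0]>.5)&(Q[...,0]<.66)
    w=Q[(i[...,0]>i[...,2]+40)&reg&(Q[...,2]>.03)&(Q[...,2]<.118)&(Q[...,1]>.2)&(Q[...,0]>.56)]
    if len(w)>20:
        A=np.c_[w[:,0],w[:,2],np.ones(len(w))];g=w[:,1]<.28
        for _ in range(4):
            x,*_=np.linalg.lstsq(A[g],w[g,1],rcond=None);g=abs(w[:,1]-A@x)<.003
        print(n,"post",g.sum(),x,"y at .579,.015:",x@[.579,.015,1])
E
python3 look.py pics/s4.png
```

```text
[0.5797717  0.24663074 0.15853343] [-1.79969679e+02 -1.55283846e-01 -9.44406448e+01] 54.999228715896606 [-0.83607281 -7.64405193  7.96001102] [-3.03125797  0.21843588 -0.00949614]
sq [0.57093749 0.14099155 0.0230064 ] [0.58747237 0.25856887 0.177988  ]
dir [0.08222289 0.56299904]
leg 0.065 0.2251 0.2564
leg 0.08 0.2263 0.2554
leg 0.095 0.2246 0.2561
leg 0.11 0.2262 0.2586
leg 0.125 0.2268 0.2541
scene post 162 [-0.04711857  0.00435068  0.28966944] y at .579,.015: 0.2624530424425556
```

View pics/s4.png

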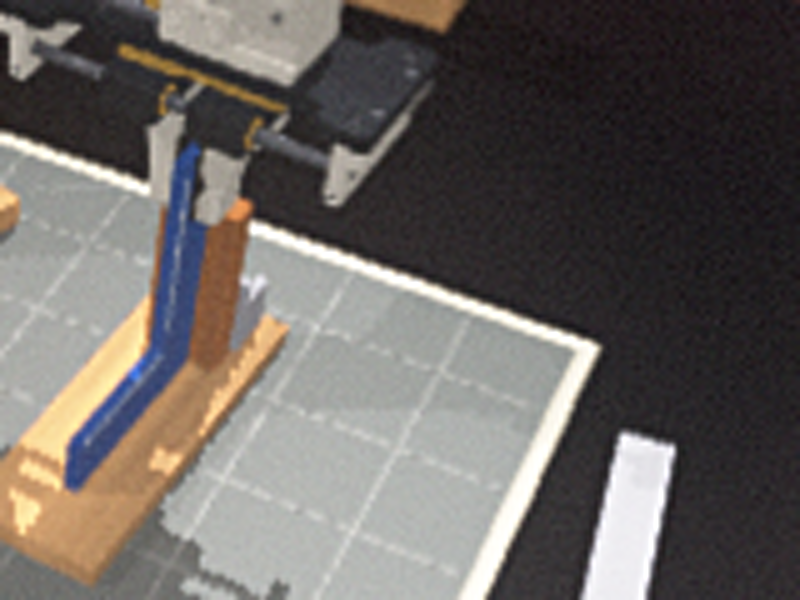

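The post slope is now about 0 and the square sits against it, standing flat. I'll add a little push to reach the stop firmly.

>>> apply_moves(targets=[{"dp": [0.0001, 0.001, 0], "yaw": 0}, {"dp": [0.0001, 0.001, 0], "yaw": 0}, {"dp": [0.0001, 0.001, 0], "yaw": 0}, {"dp": [0.0001, 0.001, 0], "yaw": 0}])

```text
time_s: 11.67
tcp_pos: [0.5798, 0.2469, 0.1585]
eef_rot: [-180.0, -0.2, -94.5]
contact_force: [-0.3, -9.1, 8.5]
gripper_width: 0.008
gripper_force: 55.0
```

>>> apply_moves(targets=[{"dp": [0.0001, 0.001, 0], "yaw": 0}, {"dp": [0.0001, 0.001, 0], "yaw": 0}, {"dp": [0.0001, 0.001, 0], "yaw": 0}, {"dp": [0.0001, 0.001, 0], "yaw": 0}])

```text
time_s: 12.0
tcp_pos: [0.5798, 0.2471, 0.1586]
eef_rot: [180.0, -0.3, -94.5]
contact_force: [-1.2, -12.9, 10.0]
gripper_width: 0.0079
gripper_force: 55.0
```

>>> apply_moves(targets=[{"dp": [0, 0, 0], "yaw": 0}, {"dp": [0, 0, 0], "yaw": 0}, {"dp": [0, 0, 0], "yaw": 0}, {"dp": [0, 0, 0], "yaw": 0}, {"dp": [0, 0, 0], "yaw": 0}, {"dp": [0, 0, 0], "yaw": 0}])

```text
time_s: 12.5
tcp_pos: [0.5798, 0.2471, 0.1586]
eef_rot: [180.0, -0.3, -94.5]
contact_force: [-0.1, -13.1, 9.9]
gripper_width: 0.0079
gripper_force: 55.0
```

```bash
python3 look.py pics/s5.png
```

```text
[0.57982052 0.24708341 0.15856553] [179.99328973  -0.28799089 -94.46448503] 55.00208616256714 [ -0.12507233 -13.06148558   9.89441697] [-5.0758207  -0.07055759 -0.03680508]
sq [0.57070196 0.14047402 0.02258379] [0.58614009 0.25937098 0.17755662]
dir [0.07863888 0.56346997]
leg 0.065 0.2262 0.2585
leg 0.08 0.2268 0.255
leg 0.095 0.226 0.2582
leg 0.11 0.2265 0.2594
leg 0.125 0.226 0.2562
scene post 167 [-0.05787079  0.00411386  0.29609917] y at .579,.015: 0.26265369174545716
```

View pics/s5.png

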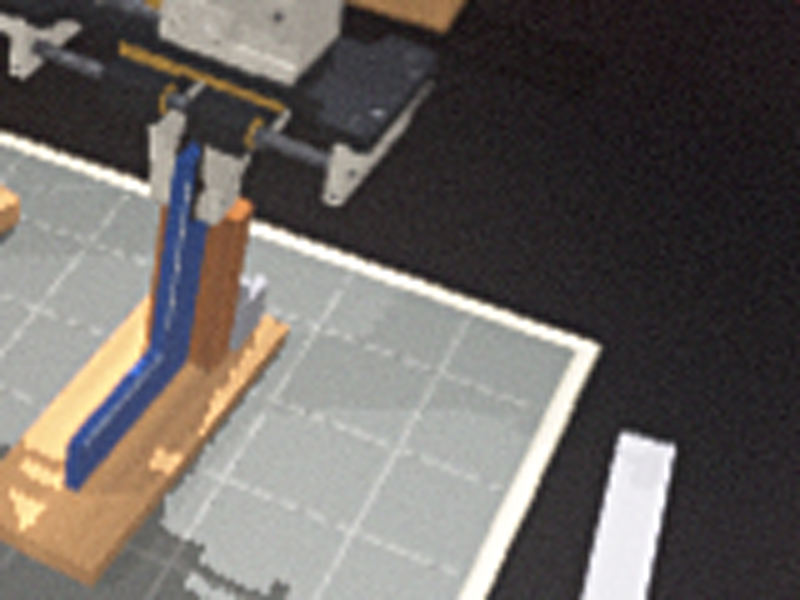

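The post is upright and no longer moves under more push. The square is flat and aligned, with about 13 N against the post and 10 N or more on the board.

```bash
python3 -c "
from h import *
print(r.close_job())"
```

```text
the job is handed in; nothing more can be done
None
```

I handed the job in with the square still gripped at 55 N, flat on the board (about 10 N) and pressed against the post (about 13 N). The post is upright against its stop, nothing else was touched, and the clock read about 12.5 s; the hand-in gave no verdict.

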